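# Hang the lift-off guard door on its two hinge pins

## Robot

A 6-joint arm with a two-finger parallel gripper is mounted at the origin on the work surface. World frame = base frame: x ahead of the robot, y to its left, z up, the work surface at z = 0. Lengths are in m, angles in rad, forces in N, time in s.
With the tool pointing down it reaches from about 0.3 to 0.875 m from the base axis. Payload 6.4 kg.
Tool frame: the origin (TCP) lies at the very end of the fingers, on their centre line; the grasp point (between the pads) lies 19 mm behind it; z points along the fingers, y is the direction in which the jaws open and shut (so a half turn about z gives the same grasp; the last joint's range is limited). The gripper opens to 85 mm and grips with 20 to 120 N. Pads are 22 mm wide; open, the fingers measure 114 mm over their backs; the gripper's body (76 mm by 85 mm) begins 54 mm behind the grasp point. The pads swing forward as they close: fully open they stand 13 mm farther back than shut.
Start: joints at [-1.544, 0.181, 1.607, -0, 1.354, -0.206], TCP at [0.133, -0.559, 0.231] pointing down, gripper open.
Joint ranges: [-2.99, 2.99], [-0.89, 2.07], [0.3, 2.58], [-1.14, 4.28], [0, 2.63], [-3.12, 3.12]. Speed limits (rad/s): [2.57, 2.57, 3.01, 3.14, 3.14, 3.14].

## Interface

Orientations are given as a unit quaternion [w, x, y, z].
In Python, from bench import ctrl gives the robot as it stands.
- The arm moves only by the shell command python3 -m jog 'ROWS' [OPENING]. ROWS is JSON, a list of rows, each an object with "delta_pos": the shift along the tool's x, y, z in mm, a list of three; "spin": the turn about the tool's z in degrees. A call has 1 to 20 rows; each row is the pose to reach, as a shift and turn from the pose commanded when the call began, along the tool's axes at that moment; what a row does not reach only later rows make up. A row lasts 1/8 s, in which the tool goes at most 62.5 mm and 10.7 degrees, less where a joint would pass 70% of its speed; a pose out of reach is approached as far as the arm can. A call with a gripper value outside its range is refused whole. OPENING is the closure, from 0 (fully open) to 1 (shut), set as the call begins (- or left out, the last holds). The fingers move at their own pace and stop on an object; the grip force is fixed at half the most. Time passes only in rows, so rows that repeat a pose let the fingers close. It gives the time, the measured TCP pose, the force and the opening at its end, in the units of the state.
- ctrl.get_obs(): the state, without advancing time (a new reading comes with each control period).
- ctrl.camera(name): name is "side" or "top"; returns (picture, depth): 420x560x3 uint8, blue, green, red; 420x560 float32, m along the optical axis (not along the pixel's ray), 0 where there is no reading.
- ctrl.get_calibration(name): a dict with "vfov" (degrees; the focal length in pixels is half the picture's height over the tangent of half this angle, whatever the lens; pixels are square), "cx", "cy" (the principal point, pixels), "dist_coeffs" ([k1, k2, p1, p2, k3] as OpenCV has them; the pictures are not rectified), "extrinsics" (4x4, takes a point from world to camera coordinates). Camera axes: x right, y down, z forward; pixel columns grow to the right and rows downward; lengths in m; the calibration is good to about 2 mm. A picture is of the moment at which its call begins. get_calibration takes no time and is no camera call.
- ctrl.hand_in(): hands the job in, once; it reports no verdict.
The state is a dict: "time_s": time; "q": joint angles; "dq": joint speeds; "joint_efforts": joint torques, N m; "eef_pos": TCP position; "eef_rot": TCP orientation; "wrist_force": force on the tool from outside, world axes, zero at the start; "torque": the same for the moment, N m; "opening": opening from 0.0 (shut) to 1.0 (fully open).
Only numpy, scipy, OpenCV 4.12 (cv2) and the standard library are available. Lean on these libraries where they do the work, as an engineer would, in place of code of your own. Each camera call takes 0.05 s, during which the arm holds its last target. There are 200 camera calls.

## Task

Hang the guard door, the smoky acrylic panel with two hinge knuckles on one edge, on the hinge post of the chute station: lower it gently until both knuckles sit fully down on the two pins at once, and let go of it there, closed across the front of the tin in line with the station. Leave the plain shield without knuckles where it stands.

Things in the scene. Friction and masses are not known exactly. Their poses are not given: they have to be found in the camera images.
- door: Smoky acrylic door on a 28 mm wide foot rail, 0.2-0.45 kg. On one edge two upright tube knuckles (36 mm outside, 24 bore) span z 0-20 and 90-110 mm. Origin: hinge axis at the lower knuckle's bottom (bench height at start); z up; the panel runs along its -y, y -28 to -125, 5 mm thick in x. Grip the top rail: 12 mm thick in x, centred on x = 0, z 108-126. Balances at y = -60.
- post: Fixed chute station with hinge post. Origin: hinge axis at bench height; z up. Seated and closed, the door's origin is at x 0, y 0, z 40 mm, axes parallel (panel along -y). A column on the +y side (y 35-60, up to z 130) carries the pins; x < 0 is the open front. Behind the door: tin x 35-135, y -135 to -15, top z 34; chute 70 wide at x 85 rises from y -120 to z 160 at y -300.
- upper_pin (a point): Foot of the upper pin (its shoulder's top), 130 mm above the bench on the hinge axis; the lower pin's is 90 mm below. Pins point up, 24 mm high, 20 thick for the first 6, tapered to 6 at the tip. Shoulders: 34 mm across, 8 thick. The lower knuckle must pass under the upper shoulder: bring the door in sideways from the front with its origin at z 64-102 (best 82), then lower it.
- plain_shield: Bystander, stays where it is: a plain smoky acrylic shield standing loose on the bench, same height, rails and thickness as the door, but no knuckles; the panel runs to its end. Origin at bench height; extends along its own y from -125 to 18 mm; top at z = 126 mm.
There are look-alikes about, which are no part of the job. Leave any red look-alike of the door alone.

How it is judged:
At the end, for the whole second after the job is handed in: The door hangs at rest, both knuckles seated: hinge axes within 10 mm, its origin 34 to 50 mm above the bench, upright within 0.10 rad, closed within 0.35 rad (20 degrees) of the station's y direction; the plain shield is within 30 mm of where it stood (horizontal distance between door and post below 0.01 m and z of door in the frame of post between 0.034 and 0.05 m and angle between door's own z axis and vertical below 0.1 rad and angle between the y axis of door and the y axis of post, either way round below 0.35 rad and linear speed of door below 0.02 m/s and distance of plain_shield from where it was at the start of the episode below 0.03 m); the robot touches nothing.
It fails at once if the door is dropped onto the pins (falls at more than 0.45 m/s over them) (horizontal distance between door and post below 0.03 m and linear speed of door above 0.45 m/s).
It fails at once if the plain shield is moved by more than 30 mm or tipped (distance of plain_shield from where it was at the start of the episode above 0.03 m or angle between plain_shield's own z axis and vertical above 0.3 rad).
It also fails if it takes over 40 s, if anything falls off the work surface, if the arm or the gripper's body presses on something with over 40 N, if the wrist force passes 120 N, or if a joint passes its speed limit or range.

## Working session

There is one attempt and no reset: what is moved stays moved. The work goes in short steps, Python scripts to look and compute and a shell command to move; the robot and the scene stay as the last step left them, time stands still between calls to the robot, and variables do not carry over. Pictures are saved under pics/ and viewed, about 8 in all and at most 12, crops included, and the job is handed in when it is done.

```bash
ls; mkdir -p pics
cat > h.py <<'E'
import numpy as np, cv2
from bench import ctrl
def cal(n):
    c=ctrl.get_calibration(n); f=210/np.tan(np.radians(c['vfov'])/2)
    return np.array([[f,0,c['cx']],[0,f,c['cy']],[0,0,1.]]),np.array(c['dist_coeffs'],float),np.array(c['extrinsics'],float)
def ray(n,px):
    K,D,T=cal(n); u=cv2.undistortPoints(np.array(px,float).reshape(-1,1,2),K,D)[:,0]
    d=np.c_[u,np.ones(len(u))]@T[:3,:3]; return -T[:3,:3].T@T[:3,3],d
def plane(n,px,z):
    o,d=ray(n,px); return o+d*((z-o[2])/d[:,2])[:,None]
def dpt(n,px,depth):
    o,d=ray(n,px); return o+d*np.array([depth[int(v),int(u)] for u,v in px])[:,None]
def proj(n,P):
    K,D,T=cal(n); return cv2.projectPoints(np.array(P,float).reshape(-1,3),cv2.Rodrigues(T[:3,:3])[0],T[:3,3],K,D)[0][:,0]
E
python3 - <<'E'
from h import *
for n in('top','side'):
    p,d=ctrl.camera(n); cv2.imwrite(f'pics/{n}0.png',p); np.save(f'{n}0.npy',d)
    K,D,T=cal(n); print(n,K[0,0],(-T[:3,:3].T@T[:3,3]).round(3),T[2,:3].round(2),D)
o=ctrl.get_obs(); print(o)
E
```

```text
pics
top 409.0919234414607 [0.351 0.265 0.98 ] [ 0.11  0.   -0.99] [0.0025038 0.        0.        0.        0.       ]
side 448.20096543974313 [0.077 0.946 0.836] [ 0.35 -0.65 -0.67] [-0.02676005  0.          0.          0.          0.        ]
{'time_s': 0.1, 'q': array([-1.54430534e+00,  1.81505483e-01,  1.60792043e+00,  4.33492694e-05,
        1.35380394e+00, -2.06324620e-01]), 'dq': array([-0.00012428, -0.00251016, -0.00179795,  0.00100256,  0.00112025,
        0.00243836]), 'joint_efforts': array([ 2.07853614e-04, -4.45876300e+01, -3.52235591e+01, -3.65244459e-04,
        4.20049255e-03,  3.04197465e-05]), 'eef_pos': array([ 0.13266593, -0.55896806,  0.23044646]), 'eef_rot': array([-8.13392718e-04,  9.93232470e-01,  1.16140385e-01,  9.45837950e-05]), 'wrist_force': array([-0.06424556, -0.26726453, -0.09684579]), 'torque': array([-0.00458547, -0.01538191, -0.00689029]), 'opening': 0.9971772469882125}
```

View pics/top0.png

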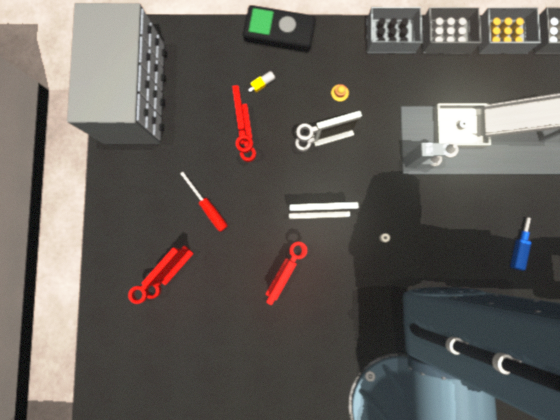

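View pics/side0.png

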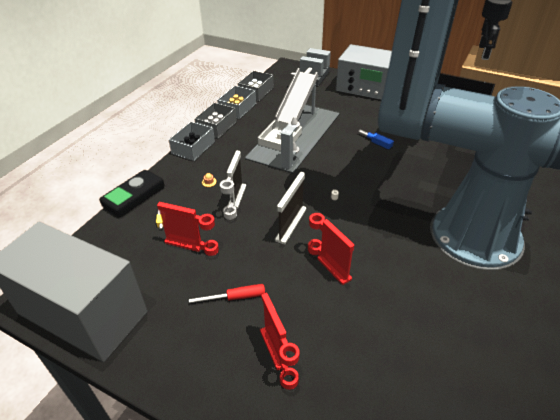

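Candidates for the door: the white-railed panel with two ring knuckles (top 307,130 / side 227,185), the shield without knuckles (top 323,208), and red look-alikes (top 245,125; 160,275; 287,273). I choose the white-railed panel with knuckles and check it, together with the station, in one close crop.

Run:
```python
from h import *
p=cv2.imread('pics/top0.png')
a=cv2.resize(p[95:165,285:375],None,fx=4.4,fy=4.4,interpolation=cv2.INTER_CUBIC)
b=cv2.resize(p[110:180,400:490],None,fx=4.4,fy=4.4,interpolation=cv2.INTER_CUBIC)
s=cv2.imread('pics/side0.png')
c=cv2.resize(s[140:225,200:310],(396,306),interpolation=cv2.INTER_CUBIC)
e=cv2.resize(s[100:185,240:350],(396,306),interpolation=cv2.INTER_CUBIC)
h=np.hstack([a,b])[:306]; cv2.imwrite('pics/crop.png',np.vstack([h,np.hstack([c,e])])[:600,:800])
d=np.load('top0.npy')
print('door up knuckle',dpt('top',[(299,131),(315,127),(330,123),(350,116)],d).round(3))
print('post',dpt('top',[(430,150),(445,153),(452,148)],d).round(3))
```

```text
door up knuckle [[ 0.644  0.229 -0.001]
 [ 0.621  0.198  0.109]
 [ 0.624  0.167  0.128]
 [ 0.641  0.124  0.124]]
post [[ 0.565 -0.044  0.13 ]
 [ 0.558 -0.075  0.131]
 [ 0.565 -0.083  0.148]]
```

View pics/crop.png

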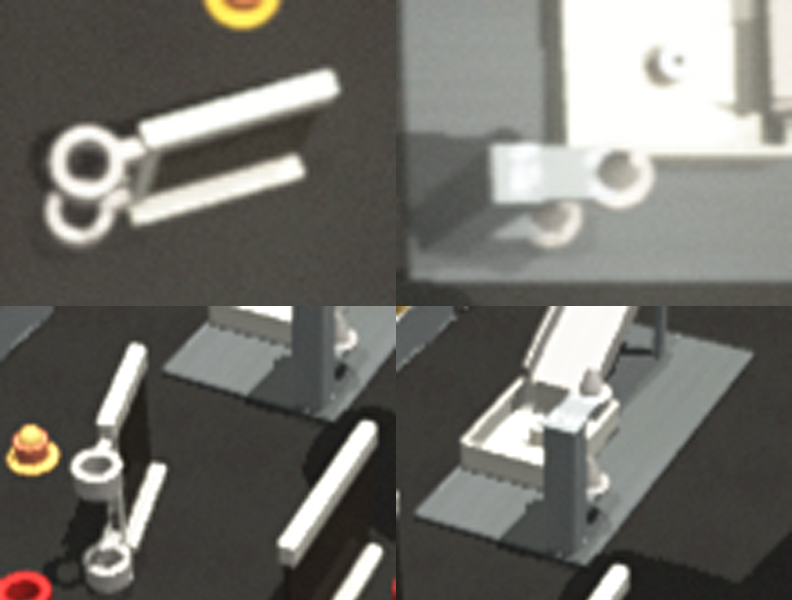

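The crop shows it: two white tube knuckles on one edge of the door (upper ring about top 304.5,131.6). Station: column top at about (425,149), upper shoulder and pin at about (451.5,150). Now measuring.

Run:
```python
from h import *
def cloud(n,d):
    v,u=np.nonzero(d>0); px=np.c_[u,v].astype(float); o,r=ray(n,px); return o+r*d[v,u][:,None],px
for n in('top','side'):
    P,px=cloud(n,np.load(n+'0.npy'))
    def sel(c,r,z0,z1): return (np.linalg.norm(P[:,:2]-c,axis=1)<r)&(P[:,2]>z0)&(P[:,2]<z1)
    m=sel([.63,.16],.12,.12,.135)
    c,s,a=cv2.minAreaRect(P[m,:2].astype(np.float32)); pc=np.linalg.svd(P[m,:2]-P[m,:2].mean(0))[2][0]
    print(n,'door rail',m.sum(),np.round(c,4),np.round(s,4),a,'pca deg',np.degrees(np.arctan2(*pc[::-1])), P[m,2].mean())
    m=sel([.63,.22],.05,.104,.114); c,s,a=cv2.minAreaRect(P[m,:2].astype(np.float32)); print(' door kn',m.sum(),np.round(c,4),np.round(s,4),a)
    m=sel([.56,-.06],.06,.122,.138); c,s,a=cv2.minAreaRect(P[m,:2].astype(np.float32)); print(' col+should',m.sum(),np.round(c,4),np.round(s,4),a)
    m=sel([.56,-.06],.06,.142,.162); print(' pin',m.sum(),P[m].mean(0).round(4),P[m].max(0),P[m].min(0))
    m=sel([.47,.13],.15,.12,.135); c,s,a=cv2.minAreaRect(P[m,:2].astype(np.float32)); print(' shield rail',m.sum(),np.round(c,4),np.round(s,4),a)
c=lambda x,y:((x+.5)/4.4-.5,(y+.5)/4.4-.5)
k=lambda x,y:np.add(c(x,y),(285,95)); s=lambda x,y:np.add(c(x-396,y),(400,110))
print('kn ray',plane('top',[k(86,161)],.11).round(4))
print('shoulder ray',plane('top',[s(623,178)],.13).round(4),'pin tip',plane('top',[s(619,168)],.154).round(4))
for z,e in((0,[s(412,277),s(788,284)]),(.034,[s(565,148),s(785,156)]),(.13,[s(492,203),s(600,205)])):
    q=plane('top',e,z); v=q[0]-q[1]; print('yaw',z,np.degrees(np.arctan2(-v[0],v[1])),q.round(3).tolist())
sc=lambda x,y:(200+(x)/3.6,140+(y-306)/3.6)
print('side kn',plane('side',[sc(97,466)],.11).round(4)); 
sp=lambda x,y:(240+(x-396)/3.6,100+(y-306)/3.6)
print('side pin tip',plane('side',[sp(592,372)],.153).round(4))
```

```text
top door rail 276 [0.6324 0.1496] [0.0132 0.0967] 16.23207664489746 pca deg -73.43543160572041 0.12636213268533944
 door kn 153 [0.6182 0.2093] [0.0348 0.065 ] 29.96365737915039
 col+should 434 [ 0.5659 -0.0635] [0.0321 0.0757] 1.4882919788360596
 pin 47 [ 0.5662 -0.0837  0.1486] [ 0.57441136 -0.07827168  0.1581255 ] [ 0.55940793 -0.09176237  0.14213756]
 shield rail 403 [0.4452 0.1834] [0.0124 0.143 ] 2.2964229583740234
side door rail 108 [0.6295 0.1496] [0.0132 0.1022] 16.711660385131836 pca deg -73.08884031719163 0.12282697483088917
 door kn 100 [0.6143 0.2112] [0.0336 0.0658] 30.85749053955078
 col+should 159 [ 0.5634 -0.0597] [0.0314 0.0757] 1.5434794425964355
 pin 13 [ 0.5629 -0.0812  0.148 ] [ 0.56923858 -0.07794701  0.15392918] [ 0.56021544 -0.08464345  0.14209973]
 shield rail 202 [0.4427 0.1842] [0.014  0.1437] 2.461677312850952
kn ray [[0.6109 0.222  0.11  ]]
shoulder ray [[ 0.5648 -0.0885  0.13  ]] pin tip [[ 0.5635 -0.0769  0.154 ]]
yaw 0 -0.9074877959542853 [[0.541, -0.024, 0.0], [0.538, -0.231, 0.0]]
yaw 0.034 -1.9715601375086178 [[0.605, -0.098, 0.034], [0.601, -0.216, 0.034]]
yaw 0.13 -0.911650136057047 [[0.552, -0.025, 0.13], [0.551, -0.077, 0.13]]
side kn [[0.604  0.2252 0.11  ]]
side pin tip [[ 0.5574 -0.0741  0.153 ]]
```

```bash
cat >> h.py <<'E'
from scipy.spatial.transform import Rotation as R
def go(x,y,z,jaw):
    o=ctrl.get_obs(); M=R.from_quat(o['eef_rot'],scalar_first=True).as_matrix()
    d=M.T@(np.array([x,y,z])-o['eef_pos'])*1000
    j=np.degrees(np.arctan2(M[1,1],M[0,1])); w=(jaw-j+90)%180-90
    print('now',o['eef_pos'].round(4),'jaw',j.round(2),'-> delta mm',d.round(1),'spin',round(-w,2),'or',round(-w+180*np.sign(w),2),'t',o['time_s'],'F',o['wrist_force'].round(1),'open',round(o['opening'],3))
E
python3 -c "
from h import *
go(.6264,.1654,.231,16.4)"
```

```text
now [ 0.1327 -0.559   0.2304] jaw -76.66 -> delta mm [ 6.475e+02 -5.909e+02  6.000e-01] spin 86.94 or -93.06 t 0.1 F [-0.1 -0.3 -0.1] open 0.997
```

```bash
python3 -m jog '[{"delta_pos":[40,-37,0],"spin":-6},{"delta_pos":[86,-78,0],"spin":-12},{"delta_pos":[130,-118,0],"spin":-19},{"delta_pos":[172,-157,0],"spin":-25},{"delta_pos":[216,-197,0],"spin":-31},{"delta_pos":[259,-236,0],"spin":-37},{"delta_pos":[302,-276,0],"spin":-43},{"delta_pos":[345,-315,0],"spin":-50},{"delta_pos":[388,-355,0],"spin":-56},{"delta_pos":[432,-394,0],"spin":-62},{"delta_pos":[475,-433,0],"spin":-68},{"delta_pos":[518,-473,0],"spin":-74},{"delta_pos":[561,-512,0],"spin":-81},{"delta_pos":[604,-551,0],"spin":-87},{"delta_pos":[635,-580,0],"spin":-91},{"delta_pos":[647,-591,0],"spin":-93},{"delta_pos":[647,-591,0],"spin":-93},{"delta_pos":[647,-591,0],"spin":-93}]' 0
python3 - <<'E'
from h import *
p,d=ctrl.camera('top'); cv2.imwrite('pics/top1.png',p); q,e=ctrl.camera('side'); cv2.imwrite('pics/side1.png',q)
cv2.imwrite('pics/v1.png',np.hstack([cv2.resize(p[60:220,270:500],(420,292)),cv2.resize(q[80:270,140:380],(369,292))]))
go(.6264,.1654,.100,16.4)
E
```

```text
time_s: 2.35
eef_pos: [0.6253, 0.1636, 0.2311]
eef_rot: [-0.0, 0.6, 0.8, -0.0]
wrist_force: [-0.3, -0.0, 0.0]
opening: 1.001
now [0.6255 0.1634 0.2315] jaw 16.22 -> delta mm [  1.7   1.4 131.5] spin -0.18 or 179.82 t 2.45 F [-0.1  0.7 -0.4] open 1.0
```

View pics/v1.png

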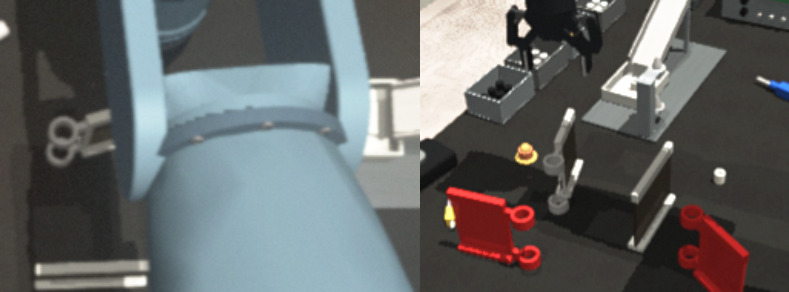

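Top view: the arm hides the door's panel, but the knuckles stay visible. Side view: the open gripper is above the door and nothing is in the way. Descend and close.

```bash
python3 -m jog '[{"delta_pos":[1,1,20],"spin":0},{"delta_pos":[2,1,50],"spin":0},{"delta_pos":[2,1,80],"spin":0},{"delta_pos":[2,1,105],"spin":0},{"delta_pos":[2,1,122],"spin":0},{"delta_pos":[2,1,132],"spin":0},{"delta_pos":[2,1,132],"spin":0},{"delta_pos":[2,1,132],"spin":0}]' 0
python3 -m jog '[{"delta_pos":[0,0,0],"spin":0},{"delta_pos":[0,0,0],"spin":0},{"delta_pos":[0,0,0],"spin":0},{"delta_pos":[0,0,0],"spin":0},{"delta_pos":[0,0,0],"spin":0},{"delta_pos":[0,0,0],"spin":0},{"delta_pos":[0,0,0],"spin":0},{"delta_pos":[0,0,0],"spin":0}]' 1
python3 - <<'E'
from h import *
q,e=ctrl.camera('side'); cv2.imwrite('pics/side2.png',q); np.save('side2.npy',e)
p,d=ctrl.camera('top'); cv2.imwrite('pics/top2.png',p);np.save('top2.npy',d)
cv2.imwrite('pics/v2.png',np.hstack([cv2.resize(p[90:190,270:370],(380,380),interpolation=2),cv2.resize(q[130:230,190:290],(380,380),interpolation=2)]))
go(.6264,.1654,.231,16.4)
E
```

```text
time_s: 3.45
eef_pos: [0.627, 0.1671, 0.1003]
eef_rot: [0.001, 0.599, 0.8, 0.001]
wrist_force: [0.1, 0.0, 0.6]
opening: 0.999
time_s: 4.45
eef_pos: [0.6265, 0.1671, 0.0995]
eef_rot: [0.0, 0.599, 0.8, 0.0]
wrist_force: [0.7, -0.0, 2.1]
opening: 0.125
now [0.6265 0.1671 0.0995] jaw 16.34 -> delta mm [  -1.6   -0.5 -131.5] spin -0.06 or 179.94 t 4.55 F [2.2 0.2 2.3] open 0.131
```

View pics/v2.png

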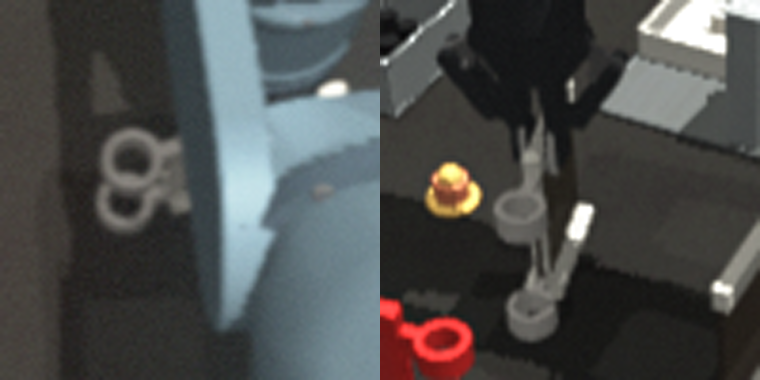

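Both knuckles are visible and the rail is gripped (opening 0.13, about 11 mm). Lift.

```bash
python3 -m jog '[{"delta_pos":[0,0,-5],"spin":0},{"delta_pos":[0,0,-20],"spin":0},{"delta_pos":[0,0,-45],"spin":0},{"delta_pos":[0,0,-75],"spin":0},{"delta_pos":[0,0,-105],"spin":0},{"delta_pos":[0,0,-135],"spin":0},{"delta_pos":[0,0,-158],"spin":0},{"delta_pos":[0,0,-170],"spin":0},{"delta_pos":[0,0,-170],"spin":0}]'
python3 -c "
from h import *
go(.490,-.141,.27,0)"
```

```text
time_s: 5.68
eef_pos: [0.6265, 0.1671, 0.2703]
eef_rot: [0.001, 0.599, 0.8, 0.001]
wrist_force: [-0.6, -0.0, -4.0]
opening: 0.13
now [0.6265 0.1671 0.2703] jaw 16.34 -> delta mm [-257.2 -217.7    0. ] spin 16.34 or -163.66 t 5.675 F [-0.6 -0.  -4. ] open 0.13
```

```bash
python3 -m jog '[{"delta_pos":[-10,-8,0],"spin":1},{"delta_pos":[-32,-27,0],"spin":2},{"delta_pos":[-60,-51,0],"spin":4},{"delta_pos":[-90,-76,0],"spin":6},{"delta_pos":[-120,-101,0],"spin":8},{"delta_pos":[-150,-127,0],"spin":10},{"delta_pos":[-180,-152,0],"spin":12},{"delta_pos":[-210,-178,0],"spin":14},{"delta_pos":[-235,-199,0],"spin":15},{"delta_pos":[-250,-212,0],"spin":16},{"delta_pos":[-257,-218,0],"spin":16.3},{"delta_pos":[-257,-218,0],"spin":16.3}]'
python3 -m jog '[{"delta_pos":[0,0,6],"spin":0},{"delta_pos":[0,0,22],"spin":0},{"delta_pos":[0,0,42],"spin":0},{"delta_pos":[0,0,62],"spin":0},{"delta_pos":[0,0,78],"spin":0},{"delta_pos":[0,0,88],"spin":0},{"delta_pos":[0,0,88],"spin":0},{"delta_pos":[0,0,88],"spin":0}]'
python3 - <<'E'
from h import *
q,e=ctrl.camera('side'); cv2.imwrite('pics/side3.png',q); np.save('side3.npy',e)
p,d=ctrl.camera('top'); cv2.imwrite('pics/top3.png',p);np.save('top3.npy',d)
cv2.imwrite('pics/v3.png',np.hstack([cv2.resize(p[80:230,370:520],(390,390),interpolation=2),cv2.resize(q[70:190,240:360],(390,390),interpolation=2)]))
go(.5645,-.1408,.182,0)
E
```

```text
time_s: 7.18
eef_pos: [0.4888, -0.1412, 0.2687]
eef_rot: [-0.001, 0.707, 0.707, -0.0]
wrist_force: [-0.2, -0.5, -3.8]
opening: 0.127
time_s: 8.18
eef_pos: [0.4899, -0.1412, 0.1819]
eef_rot: [0.001, 0.707, 0.707, 0.0]
wrist_force: [0.2, -1.4, -4.3]
opening: 0.125
now [ 0.4899 -0.1412  0.1822] jaw 0.04 -> delta mm [ 0.4 74.6  0.3] spin 0.04 or -179.96 t 8.275 F [ 0.  -0.4 -3.4] open 0.127
```

View pics/v3.png

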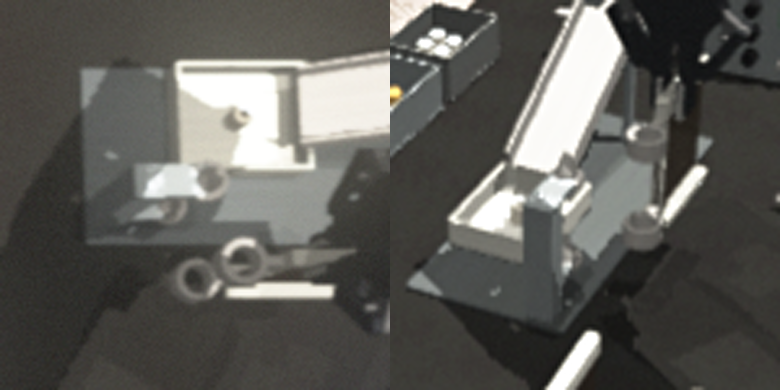

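Top view: the upper knuckle is at about (463,179) and the lower at (446,187), in front of the station. The shoulder is at (451,149). Side view: the door is upright beside the column. Refine the offset with depth in both views.

Run:
```python
from h import *
for n in('top','side'):
    d=np.load(n+'3.npy'); v,u=np.nonzero(d>0); o,r=ray(n,np.c_[u,v]); P=o+r*d[v,u][:,None]
    def st(name,c,rad,z0,z1):
        m=(np.linalg.norm(P[:,:2]-c,axis=1)<rad)&(P[:,2]>z0)&(P[:,2]<z1); q=P[m]
        if len(q)<4: print(n,name,len(q)); return
        print(n,name,len(q),'mean',q.mean(0).round(4),'x',q[:,0].min().round(4),q[:,0].max().round(4),'y',q[:,1].min().round(4),q[:,1].max().round(4)); return q
    st('upper ring',[.49,-.083],.022,.186,.198); st('lower ring',[.49,-.083],.022,.096,.108)
    st('shoulder/col',[.5645,-.083],.06,.125,.135); st('shoulder',[.5645,-.087],.022,.125,.136); st('pin',[.5645,-.083],.02,.144,.162);st('low shoulder',[.56,-.083],.022,.036,.046);st('rail',[.49,-.15],.06,.203,.213);st('footrail',[.49,-.15],.08,.08,.1)
t=lambda x,y:(370+(x+.5)/2.6-.5,80+(y+.5)/2.6-.5); s=lambda x,y:(240+(x-390+.5)/3.25-.5,70+(y+.5)/3.25-.5)
print('top up/low',plane('top',[t(242,258)],.192).round(4),plane('top',[t(198,279)],.102).round(4),'pin',plane('top',[t(213,180)],.13).round(4))
print('side up/low',plane('side',[s(647,134)],.192).round(4),plane('side',[s(642,226)],.102).round(4))
T=cv2.imread('pics/top3.png')[135:200,425:490];S=cv2.imread('pics/side3.png')[100:165,280:345]
cv2.imwrite('pics/v4.png',np.hstack([cv2.resize(T,(390,390),interpolation=2),cv2.resize(S,(390,390),interpolation=2)]))
```

```text
top upper ring 192 mean [ 0.4894 -0.0851  0.1924] x 0.4721 0.5076 y -0.1042 -0.0668
top lower ring 138 mean [ 0.4895 -0.0836  0.1023] x 0.4726 0.5076 y -0.1023 -0.0671
top shoulder/col 418 mean [ 0.5659 -0.0578  0.1307] x 0.55 0.5828 y -0.1005 -0.0253
top shoulder 148 mean [ 0.5649 -0.0809  0.1309] x 0.55 0.5828 y -0.1005 -0.0658
top pin 38 mean [ 0.5662 -0.0839  0.1497] x 0.5604 0.5738 y -0.0914 -0.0777
top low shoulder 88 mean [ 0.5588 -0.0819  0.0412] x 0.5508 0.5728 y -0.1022 -0.0618
top rail 156 mean [ 0.4895 -0.1305  0.2089] x 0.4709 0.5091 y -0.156 -0.1127
top footrail 302 mean [ 0.4836 -0.1423  0.0932] x 0.4728 0.5065 y -0.2035 -0.0708
side upper ring 66 mean [ 0.4869 -0.0843  0.1886] x 0.4705 0.5043 y -0.1045 -0.0652
side lower ring 50 mean [ 0.4869 -0.0846  0.0991] x 0.4689 0.5037 y -0.1048 -0.064
side shoulder/col 129 mean [ 0.5632 -0.0575  0.1278] x 0.5472 0.5796 y -0.1001 -0.0251
side shoulder 54 mean [ 0.5614 -0.0785  0.1292] x 0.5472 0.5796 y -0.1001 -0.0666
side pin 9 mean [ 0.5641 -0.0844  0.1479] x 0.5614 0.5672 y -0.0891 -0.0795
side low shoulder 26 mean [ 0.5559 -0.0799  0.0397] x 0.5495 0.5624 y -0.0965 -0.0638
side rail 77 mean [ 0.4854 -0.1362  0.2072] x 0.467 0.5071 y -0.2075 -0.1107
side footrail 216 mean [ 0.4826 -0.129   0.0913] x 0.4689 0.5045 y -0.2129 -0.0705
top up/low [[ 0.4918 -0.0829  0.192 ]] [[ 0.49   -0.0852  0.102 ]] pin [[ 0.5673 -0.0895  0.13  ]]
side up/low [[ 0.4862 -0.081   0.192 ]] [[ 0.484  -0.0755  0.102 ]]
```

View pics/v4.png

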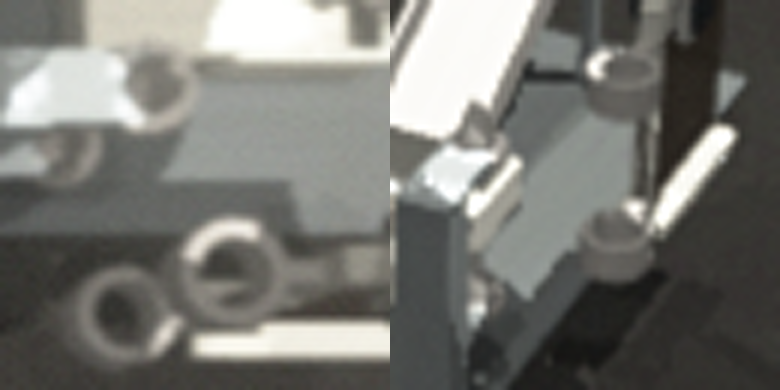

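Offsets from the two views: dx ≈ +76.3 mm, dy ≈ −0.5 mm. Bring the door in.

```bash
python3 -m jog '[{"delta_pos":[0,4,0],"spin":0},{"delta_pos":[0,14,0],"spin":0},{"delta_pos":[0,28,0],"spin":0},{"delta_pos":[0,44,0],"spin":0},{"delta_pos":[0,58,0],"spin":0},{"delta_pos":[0,69,0],"spin":0},{"delta_pos":[-0.5,75,0],"spin":0},{"delta_pos":[-0.5,76.5,0],"spin":0},{"delta_pos":[-0.5,76.5,0],"spin":0},{"delta_pos":[-0.5,76.5,0],"spin":0}]'
python3 - <<'E'
from h import *
q,e=ctrl.camera('side'); cv2.imwrite('pics/side5.png',q); np.save('side5.npy',e)
p,d=ctrl.camera('top'); cv2.imwrite('pics/top5.png',p);np.save('top5.npy',d)
for n,d in(('top',d),('side',e)):
    v,u=np.nonzero(d>0); o,r=ray(n,np.c_[u,v]); P=o+r*d[v,u][:,None]
    def st(name,c,rad,z0,z1):
        q=P[(np.linalg.norm(P[:,:2]-c,axis=1)<rad)&(P[:,2]>z0)&(P[:,2]<z1)]
        if len(q)>4: print(n,name,len(q),'x',q[:,0].min().round(4),q[:,0].max().round(4),'y',q[:,1].min().round(4),q[:,1].max().round(4),'z',q[:,2].mean().round(4))
    st('upper ring',[.566,-.083],.022,.183,.198);st('lower ring',[.566,-.083],.022,.094,.108);st('col',[.566,-.06],.06,.125,.135);st('pin',[.566,-.083],.02,.14,.16)
t=p[115:185,420:490];s=q[85:165,265:345]
cv2.imwrite('pics/v5.png',np.hstack([cv2.resize(t,(390,390),interpolation=2),cv2.resize(s,(390,390),interpolation=2)]))
go(.5662,-.1417,.142,0)
E
```

```text
time_s: 9.52
eef_pos: [0.5655, -0.1414, 0.1813]
eef_rot: [-0.0, 0.707, 0.707, -0.0]
wrist_force: [-0.2, -0.5, -3.8]
opening: 0.122
top upper ring 209 x 0.5475 0.5818 y -0.1049 -0.0673 z 0.1909
top lower ring 46 x 0.5484 0.5595 y -0.0983 -0.0677 z 0.1015
top col 401 x 0.5504 0.5828 y -0.1177 -0.0257 z 0.1308
top pin 19 x 0.5595 0.5724 y -0.087 -0.0771 z 0.1431
side upper ring 64 x 0.546 0.5801 y -0.1037 -0.0649 z 0.1876
side lower ring 27 x 0.5458 0.5659 y -0.102 -0.065 z 0.0978
side col 137 x 0.5475 0.579 y -0.1193 -0.0232 z 0.128
side pin 17 x 0.558 0.5676 y -0.0891 -0.0759 z 0.1458
now [ 0.5656 -0.1414  0.1814] jaw 0.03 -> delta mm [-0.3  0.6 39.4] spin 0.03 or -179.97 t 9.625 F [ 0.6 -0.2 -3.2] open 0.126
```

View pics/v5.png

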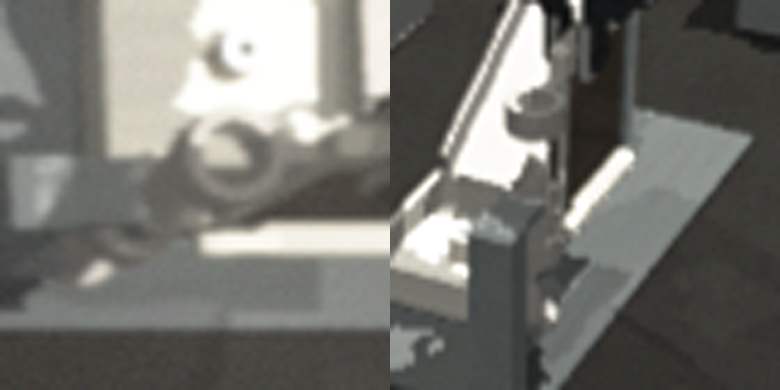

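Top view: the knuckle is over the pin line. Side view: the upper ring sits above the upper pin, and the lower knuckle is below the upper shoulder. Remaining x offset is about +1 mm. Lower in stages and watch the force.

```bash
python3 -m jog '[{"delta_pos":[0,1,2],"spin":0},{"delta_pos":[0,1,6],"spin":0},{"delta_pos":[0,1,11],"spin":0},{"delta_pos":[0,1,16],"spin":0},{"delta_pos":[0,1,20],"spin":0},{"delta_pos":[0,1,24],"spin":0},{"delta_pos":[0,1,26],"spin":0},{"delta_pos":[0,1,26],"spin":0}]'
python3 -m jog '[{"delta_pos":[0,0,2],"spin":0},{"delta_pos":[0,0,4],"spin":0},{"delta_pos":[0,0,6],"spin":0},{"delta_pos":[0,0,8],"spin":0},{"delta_pos":[0,0,8],"spin":0}]'
```

```text
time_s: 10.62
eef_pos: [0.5668, -0.1413, 0.1551]
eef_rot: [-0.0, 0.707, 0.707, -0.0]
wrist_force: [0.1, 0.3, -3.4]
opening: 0.132
time_s: 11.25
eef_pos: [0.5667, -0.1413, 0.147]
eef_rot: [-0.0, 0.707, 0.707, -0.0]
wrist_force: [-0.1, 0.0, -4.0]
opening: 0.13
```

```bash
python3 -m jog '[{"delta_pos":[0,0,1],"spin":0},{"delta_pos":[0,0,2],"spin":0},{"delta_pos":[0,0,3],"spin":0},{"delta_pos":[0,0,4],"spin":0},{"delta_pos":[0,0,4],"spin":0}]'
python3 -m jog '[{"delta_pos":[0,0,1],"spin":0},{"delta_pos":[0,0,2],"spin":0},{"delta_pos":[0,0,3],"spin":0},{"delta_pos":[0,0,3],"spin":0}]'
```

```text
time_s: 11.88
eef_pos: [0.5668, -0.1413, 0.1431]
eef_rot: [-0.0, 0.707, 0.707, -0.0]
wrist_force: [0.3, -0.3, -3.4]
opening: 0.13
time_s: 12.38
eef_pos: [0.5668, -0.1413, 0.1401]
eef_rot: [-0.0, 0.707, 0.707, -0.0]
wrist_force: [-0.4, 0.2, -3.2]
opening: 0.128
```

```bash
python3 -m jog '[{"delta_pos":[0,0,0.7],"spin":0},{"delta_pos":[0,0,1.3],"spin":0},{"delta_pos":[0,0,1.3],"spin":0}]'
python3 - <<'E'
from h import *
q,e=ctrl.camera('side'); cv2.imwrite('pics/side6.png',q); np.save('side6.npy',e)
p,d=ctrl.camera('top'); cv2.imwrite('pics/top6.png',p);np.save('top6.npy',d)
for n,d in(('top',d),('side',e)):
    v,u=np.nonzero(d>0); o,r=ray(n,np.c_[u,v]); P=o+r*d[v,u][:,None]
    q2=P[(np.linalg.norm(P[:,:2]-[.566,-.083],axis=1)<.022)&(P[:,2]>.143)&(P[:,2]<.158)]
    print(n,'ring',len(q2),q2.min(0).round(4),q2.max(0).round(4),np.median(q2,0).round(4))
cv2.imwrite('pics/v6.png',np.hstack([cv2.resize(p[115:185,420:490],(390,390),interpolation=2),cv2.resize(q[85:165,265:345],(390,390),interpolation=2)]))
go(.5662,-.1417,.142,0)
E
```

```text
time_s: 12.75
eef_pos: [0.5671, -0.1415, 0.1393]
eef_rot: [0.0, 0.707, 0.707, 0.0]
wrist_force: [-1.4, -0.4, -1.1]
opening: 0.132
top ring 218 [ 0.5488 -0.105   0.1431] [ 0.5834 -0.0677  0.1579] [ 0.5661 -0.0839  0.1502]
side ring 62 [ 0.5466 -0.1037  0.1433] [ 0.5799 -0.0648  0.1518] [ 0.5624 -0.082   0.1466]
now [ 0.5671 -0.1415  0.1394] jaw 0.04 -> delta mm [-0.2 -0.9 -2.6] spin 0.04 or -179.96 t 12.85 F [-2.1  0.2 -0.5] open 0.129
```

View pics/v6.png

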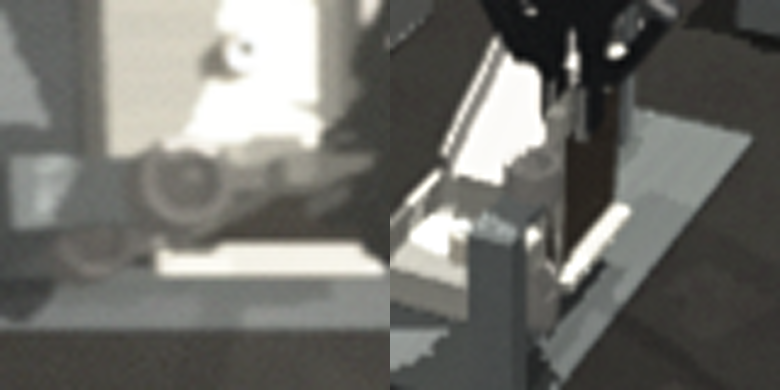

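The wrist has lost the door's weight, the upper knuckle's top is at z ≈ 0.150, and the pin shows inside the ring, so it is seated. Release and retreat upward.

```bash
python3 -m jog '[{"delta_pos":[0,0,0],"spin":0},{"delta_pos":[0,0,0],"spin":0},{"delta_pos":[0,0,0],"spin":0},{"delta_pos":[0,0,0],"spin":0},{"delta_pos":[0,0,0],"spin":0},{"delta_pos":[0,0,0],"spin":0},{"delta_pos":[0,0,0],"spin":0}]' 0
python3 -m jog '[{"delta_pos":[0,0,-4],"spin":0},{"delta_pos":[0,0,-15],"spin":0},{"delta_pos":[0,0,-35],"spin":0},{"delta_pos":[0,0,-60],"spin":0},{"delta_pos":[0,0,-90],"spin":0},{"delta_pos":[0,0,-120],"spin":0},{"delta_pos":[0,0,-140],"spin":0},{"delta_pos":[0,0,-150],"spin":0},{"delta_pos":[0,0,-150],"spin":0},{"delta_pos":[0,0,-150],"spin":0}]'
python3 - <<'E'
from h import *
q,e=ctrl.camera('side'); p,d=ctrl.camera('top')
for n,d in(('top',d),('side',e)):
    v,u=np.nonzero(d>0); o,r=ray(n,np.c_[u,v]); P=o+r*d[v,u][:,None]
    def st(name,c,rad,z0,z1):
        q=P[(np.linalg.norm(P[:,:2]-c,axis=1)<rad)&(P[:,2]>z0)&(P[:,2]<z1)]
        if len(q)<5: print(n,name,len(q)); return
        c,s,a=cv2.minAreaRect(q[:,:2].astype(np.float32)); print(n,name,len(q),'z',np.median(q[:,2]).round(4),'rect',np.round(c,4),np.round(s,4),round(a,1))
    st('ring',[.566,-.083],.022,.142,.156); st('rail',[.566,-.165],.06,.158,.172); st('shield',[.445,.183],.1,.12,.135)
cv2.imwrite('pics/v7.png',np.hstack([cv2.resize(p[100:190,420:510],(390,390),interpolation=2),cv2.resize(q[75:165,255:345],(390,390),interpolation=2)]))
go(.5662,-.1417,.142,0)
E
```

```text
time_s: 13.72
eef_pos: [0.5669, -0.1414, 0.139]
eef_rot: [0.0, 0.707, 0.707, -0.0]
wrist_force: [0.4, -0.4, 1.1]
opening: 0.997
time_s: 14.98
eef_pos: [0.5664, -0.1412, 0.2879]
eef_rot: [-0.001, 0.707, 0.707, -0.0]
wrist_force: [0.8, 0.1, -1.1]
opening: 1.0
top ring 214 z 0.1504 rect [ 0.5659 -0.0874] [0.0337 0.0339] 4.0
top rail 305 z 0.1635 rect [ 0.5674 -0.1652] [0.0129 0.0983] 0.3
top shield 402 z 0.1265 rect [0.4453 0.1834] [0.0123 0.1429] 2.2
side ring 71 z 0.1459 rect [ 0.5633 -0.0849] [0.0345 0.0328] 74.1
side rail 59 z 0.1604 rect [ 0.5639 -0.1632] [0.094  0.0133] 88.5
side shield 199 z 0.1233 rect [0.4426 0.1836] [0.0131 0.1418] 2.5
now [ 0.5664 -0.1411  0.2878] jaw 0.04 -> delta mm [-7.000e-01  1.000e-01  1.458e+02] spin 0.04 or -179.96 t 15.075 F [-0.2  0.1  0.1] open 0.999
```

View pics/v7.png

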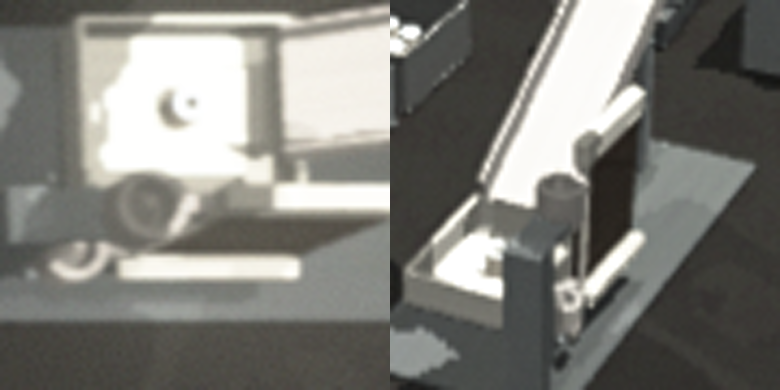

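The door hangs on both pins and is closed (rail yaw about 0°). The upper knuckle's top is at z 0.150, the shield has not moved, and the gripper is clear.

```bash
python3 -c "
from h import *
print(ctrl.hand_in())"
```

```text
the job is handed in; nothing more can be done
None
```

The door is hung on the hinge post and the job is handed in at about 15 s. I gripped its top rail, lifted it, brought it in from the front under the upper shoulder and lowered it until its weight came off the wrist. Then I opened the gripper and backed straight up. No verdict was reported.

Last checks, from both cameras after release:
- **Height:** the upper knuckle's top is at z ≈ 0.150 in the top view, which is fully seated. The side view reads 0.146, about 4 mm lower; it read about 3 mm low on every surface I compared, so I put that down to calibration.
- **Hinge axes:** the knuckle and post axes agree within about 1–2 mm.
- **Closed:** the top rail's yaw is 0.3° in the top view and about −1.5° in the side view. My readings of the station's own direction spread from about −2° to +1.5°, still well inside the 20° limit.
- **Shield:** the plain shield reads within 1 mm of where it stood.
- **Robot:** the gripper is clear, 15 cm above the release position, with no contact force.

No check failed.

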